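Pack the welded bracket and snap the case shut

ROBOT

A 6-joint arm with a two-finger parallel gripper is mounted at the origin on the work surface. World frame = base frame: x ahead of the robot, y to its left, z up, the work surface at z = 0. Lengths are in mm, angles in rad, forces in N, time in s.
With the tool pointing down it reaches from about 275 to 750 mm from the base axis. Payload 10.2 kg.
Tool frame: the origin (TCP) lies at the very end of the fingers, on their centre line; the grasp point (between the pads) lies behind it (manip.pinch_z is the z of the grasp point in the tool frame, in mm); z points along the fingers, y is the line along which they close (so a half turn about z gives the same grasp; the last joint's range is limited). The gripper opens to 88 mm and grips with 3 to 60 N. Pads are 18 mm wide; open, the fingers measure 123 mm over their backs; the gripper's body (75 mm by 187 mm) begins 45 mm behind the grasp point.
Start: joints at [1.007, 0.313, 1.498, -0, 1.331, -0.223], TCP at [175.49, 494.808, 238.72] pointing down, gripper open.
Joint ranges: [-2.94, 2.94], [-0.97, 2.17], [0.19, 2.56], [-1.23, 4.37], [0.02, 3.11], [-2.88, 2.88]. Speed limits (rad/s): [2.39, 2.39, 3.01, 3.14, 3.14, 3.14].

INTERFACE

Orientations are given as a unit quaternion [w, x, y, z].
In Python, from workcell import manip, snapshot, camera_params, find_in gives the robot as it stands.
- The arm moves only by the tool arm_command, never from a script. Its argument "increments" is a list of rows, each a list of 3 entries, a list of its own where there are three numbers: the shift along the world's x, y, z normalised to -1 to 1, where 1 is 250 mm, then the turn about the world's z normalised to -1 to 1, where 1 is 0.5 rad, then the opening, from 0 (shut) to 1 (fully open). A call has 1 to 5 rows; each row shifts and turns the commanded pose from where the row before left it; what a row does not reach is not made up. A row lasts 1/8 s, in which the tool goes at most 62.5 mm and 10.7 degrees, less where a joint would pass 70% of its speed; a pose out of reach is approached as far as the arm can. A call with a number of a shift or a turn outside -1 to 1 is refused whole. A call with a gripper value outside its range is refused whole. The fingers move at their own pace and stop on an object; "force" is the grip in N (left out, the last holds). Time passes only in rows, so rows that do not move let the fingers close. It gives the time, the measured TCP pose, the force, the opening and the grip force at its end, in the units of the state.
- manip.observe(): the state, without advancing time (a new reading comes with each control period).
- snapshot(name): name is "side" or "top" or "wrist"; returns the picture (420x560x3 uint8, red, green, blue); there is no depth.
- camera_params(name): a dict with "fovy" (degrees; the focal length in pixels is half the picture's height over the tangent of half this angle, whatever the lens; pixels are square), "cx", "cy" (the principal point, pixels), "extrinsics" (4x4, takes a point from camera to world coordinates); the wrist camera has in their place "mount" (4x4, takes a point from camera to tool coordinates, whose origin is the TCP and whose axes are the flange's). Camera axes: x right, y down, z forward; pixel columns grow to the right and rows downward; lengths in mm; the calibration is good to about 2 mm. A picture is of the moment at which its call begins: read the wrist's pose just before it. camera_params takes no time and is no camera call.
- manip.finish_job(): hands the job in; it is judged then, once.
Trained networks look in the newest picture that a camera, given by its name, has taken for a name from the list of things; names that differ only in an ending like _2 or _b are one class to them, and where a whole thing is asked for, a point or a joint stands for the part that bears it (a point fixed in the world has none). Each returns a list of dicts, best first, with "p" (0 to 1); they miss things now and then, are a little off and sometimes report something else, mostly with a low value. They report only what shows in the picture. A call takes as long as a camera call. They do not tell look-alikes from the thing itself.
- find_in(label, camera): "centre" ([x, y, z] in mm, in world coordinates, good to about 4 mm: the middle of the surface that is visible of it).
The state is a dict: "t": time; "q": joint angles; "joint_vel": joint speeds; "tau": joint torques, N m; "position": TCP position; "eef_rot": TCP orientation; "ft_force": force on the tool from outside, world axes, zero at the start; "torque": the same for the moment, N m; "opening": opening from 0.0 (shut) to 1.0 (fully open); "grip_force": force on a finger pad.
Only numpy, scipy, OpenCV 4.12 (cv2) and the standard library are available. Lean on these libraries where they do the work, as an engineer would, in place of code of your own. Each camera call takes 0.05 s, during which the arm holds its last target. There are 200 camera calls.

TASK

Lift the welded lug bracket off the free-spinning turntable and set it down (not dropped) upright on its base plate inside the open parts case, then push the hinged lid over and press it down past its spring catch until it snaps fully shut. Leave the flat ring flange lying on the turntable, and do not disturb the tools on the bench.

Things in the scene. Friction and masses are not known exactly. Their poses are not given: they have to be found in the camera images.
- case: Fixed grey sheet-steel parts case, open at the top, outside 160 (x) x 220 (y) x 88 mm high, walls 4 mm. Origin: centre of its underside on the table; z up, +x points to the hinge side (rear), -x to the catch side (front). A steel spring-catch housing, 62 mm wide (y), stands 27 mm out from the middle of the front wall, at heights from 51 to 85 mm.
- case_floor (a point): Centre of the case's inner floor (black rubber, 7 mm above the table); inside is 152 x 212 mm and 81 mm deep.
- lid (a joint): Lid angle in rad: 0 = fully shut, 1.57 = upright (more leans back), at most 1.95. The stiff hinge holds it wherever it is left (2 to 4 N at the front edge moves it). Going down it meets the spring catch at about 0.10 rad (front edge 17 mm high, the first 2 mm soft); about 7 to 13 N pressed near the front edge takes it past the catch (about 0.05 rad), then it is held at 0.02 rad or less.
- lid_press (a point): Where to push and press: on the lid's outer (upper) face, on its centreline, 135 mm from the hinge axis, 33 mm from the free edge. Its frame turns with the lid: z out of the outer face, -x to the free edge. Lid: plate 6 mm thick, 224 mm wide, reaching 168 mm from the hinge; a steel tongue 40 mm wide hangs 28 mm below the plate at the middle of the free edge.
- lid_hinge (a point): Middle of the hinge axis, at the rear top rim of the case, 88 mm above the table; the axis runs along the case's y. The underside of the lid plate passes through the axis; two low ribs (2 mm) run along the lid's outer face 70 mm either side of the middle.
- turntable: Low round welding turntable; its base is fixed, its steel disc (diameter 250 mm, top face 50 mm above the table) spins freely on the vertical axis through this origin (on the table).
- bracket: Welded steel lug bracket, about 0.4 kg: base plate 80 (x) x 44 (y) x 8 mm with an upright lug on its middle, 50 mm long along x (34 mm long in the top 14 mm), 10 mm thick along y, top 60 mm above the underside, with a dark cross hole. Origin: centre of the underside of the base plate; z up. Starts upright on the turntable, away from its axis. Grip the lug across its thickness.
- flange: Flat steel ring flange lying on the turntable, outer diameter 60, hole 30, 12 mm thick. Origin: centre of the underside. Stays there (it may ride round with the disc).
- grinder: Angle grinder lying on the table beyond the work, 270 mm long along its x, about 70 mm high. Bystander.
- hammer: Hammer lying on the table to the robot's right of the work, along its x, about 280 mm long. Bystander.
- cupbrush: Wire cup brush standing on the table to the robot's left of the work, diameter 72, 50 mm high; origin at the centre of the underside. Bystander.
There are look-alikes about, which are no part of the job. What is shaped like the bracket but blue or purple is not meant.

How it is judged:
By the outcome, as a careful person would: the job done as asked, in the order asked, and still so for the second after the job is handed in, with the robot touching nothing.
It also fails if it takes over 64 s, if anything falls off the work surface, if the arm or the gripper's body presses on something with over 40 N, if the wrist force passes 120 N, or if a joint passes its speed limit or range.

## Working session

There is one attempt and no reset: what is moved stays moved. The work goes in short steps, Python scripts to look and compute and a tool call to move; the robot and the scene stay as the last step left them, time stands still between calls to the robot, and variables do not carry over. Pictures are saved under pics/ and viewed, at most 10 in all, crops included, and the job is handed in when it is done.

Besides the shell and the picture viewer there is one more tool, called after "Call:" as a command line: name --argument value ..., lists and objects as JSON in quotes. arm_command: Moves the arm, as the interface text tells. Scaled input: -1 to 1 covers 250 mm each way for a shift and 0.5 rad each way for a turn. Its arguments: {"type":"object","properties":{"increments":{"type":"array","items":{"type":"array"}},"force":{"type":"number"}},"required":["increments"]}

```bash
mkdir -p pics; cat > h.py <<'E'
from workcell import manip, snapshot, camera_params, find_in
import numpy as np, cv2
def save(c,n):
    im=snapshot(c); cv2.imwrite(f'pics/{n}.png',cv2.cvtColor(im,cv2.COLOR_RGB2BGR)); return im
def pix2w(c,u,v,z):
    p=camera_params(c); f=210/np.tan(np.radians(p['fovy'])/2); E=np.array(p['extrinsics'])
    d=E[:3,:3]@np.array([(u-p['cx'])/f,(v-p['cy'])/f,1]); o=E[:3,3]; return o+d*(z-o[2])/d[2]
def w2pix(c,P):
    p=camera_params(c); f=210/np.tan(np.radians(p['fovy'])/2); E=np.linalg.inv(np.array(p['extrinsics']))
    q=E[:3,:3]@np.array(P)+E[:3,3]; return f*q[0]/q[2]+p['cx'],f*q[1]/q[2]+p['cy']
E
python3 - <<'E'
from h import *
a=save('top','top0'); b=save('side','side0')
for l in ['bracket','case','lid','turntable','flange','grinder','hammer','cupbrush']:
    for c in ['top','side']:
        print(l,c,[(np.round(r['centre']).tolist(),round(r['p'],2)) for r in find_in(l,c)[:4]])
print(manip.pinch_z, manip.observe())
E
```

```text
bracket top [([758.0, 218.0, 7.0], 0.9), ([505.0, 157.0, 58.0], 0.8), ([235.0, 298.0, 10.0], 0.65)]
bracket side [([502.0, 156.0, 63.0], 0.88), ([764.0, 217.0, 14.0], 0.58)]
case top [([549.0, -226.0, 46.0], 0.97), ([457.0, 263.0, 62.0], 0.28)]
case side [([539.0, -212.0, 47.0], 0.85), ([417.0, 482.0, 36.0], 0.26)]
lid top []
lid side [([581.0, -237.0, 186.0], 0.81)]
turntable top [([491.0, 207.0, 50.0], 0.72)]
turntable side [([484.0, 196.0, 51.0], 0.65)]
flange top [([457.0, 262.0, 61.0], 0.77)]
flange side [([457.0, 262.0, 65.0], 0.73)]
grinder top [([782.0, 38.0, 60.0], 0.65)]
grinder side [([782.0, 25.0, 64.0], 0.75)]
hammer top [([490.0, -462.0, 25.0], 0.86), ([587.0, -236.0, 186.0], 0.49)]
hammer side [([487.0, -462.0, 27.0], 0.8)]
cupbrush top [([420.0, 485.0, 35.0], 0.71)]
cupbrush side [([415.0, 477.0, 36.0], 0.76)]
-18.700000000000003 {'t': 0.9, 'q': array([ 1.00662055e+00,  3.12903155e-01,  1.49769610e+00, -3.63483681e-05,
        1.33098504e+00, -2.23378115e-01]), 'joint_vel': array([ 0.00280854, -0.0005555 , -0.00084854,  0.00117831, -0.00161525,
       -0.00091923]), 'tau': array([ 1.60883275e-03, -4.02107477e+01, -2.52408224e+01,  6.95001846e-02,
        3.20442079e-02, -1.24815929e-05]), 'position': array([175.48958134, 494.81108635, 238.72003161]), 'eef_rot': array([ 1.79076946e-05,  1.69571166e-01,  9.85517945e-01, -2.91116179e-06]), 'ft_force': array([-0.2622767 , -0.05716627, -0.76184638]), 'torque': array([ 0.04560045,  0.02557329, -0.02291347]), 'grip_force': 0.0, 'opening': 0.9995078029453511}
```

View pics/top0.png

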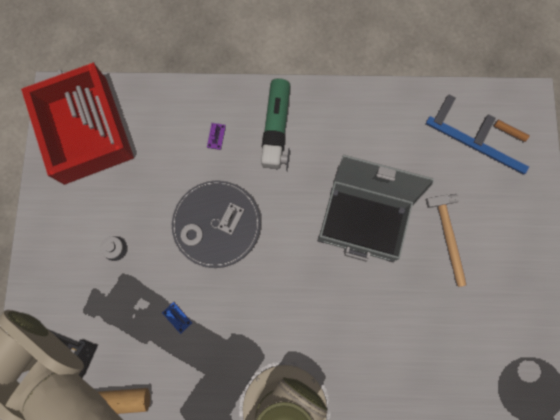

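View pics/side0.png

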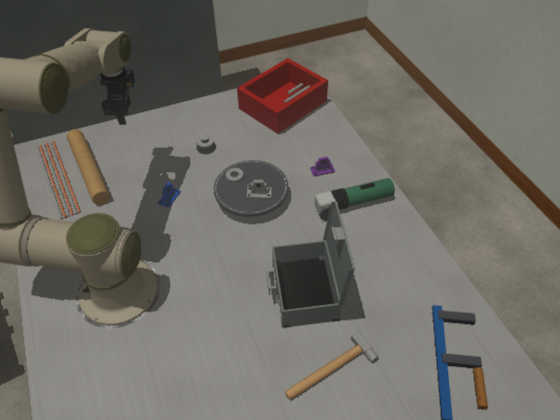

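The top picture shows the grey bracket on the turntable at about (231,218), the flange at (191,235), the case at (367,222) with its lid leaning back, and blue and purple look-alikes elsewhere. The side picture agrees. I'll enlarge the bracket and case next.

```bash
python3 - <<'E'
from h import *
a=cv2.imread('pics/top0.png')
A=cv2.resize(a[192:247,200:264],None,fx=6,fy=6,interpolation=cv2.INTER_CUBIC)[:330,:384]
B=cv2.resize(a[150:270,310:440],None,fx=3,fy=3,interpolation=cv2.INTER_CUBIC)
H=max(A.shape[0],B.shape[0]); o=np.zeros((H,A.shape[1]+B.shape[1],3),np.uint8)
o[:A.shape[0],:A.shape[1]]=A;o[:B.shape[0],A.shape[1]:]=B
cv2.imwrite('pics/crop1.png',o)
E
```

```text
(no output)
```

View pics/crop1.png

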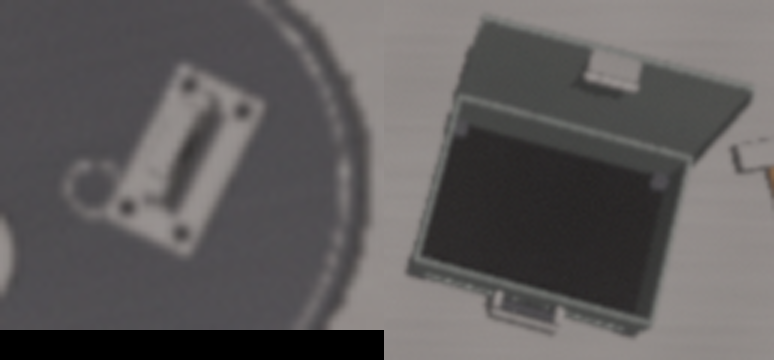

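The crop shows plate corners at crop pixels (182,64), (264,101), (190,256), (106,214), and case rim corners at (416,262), (650,324), (690,160), (460,97). I'll convert these to world positions.

```bash
python3 - <<'E'
from h import *
P=[pix2w('top',u/6+200-.4,v/6+192-.4,58)[:2] for u,v in [(182,64),(264,101),(190,256),(106,214)]]
print(np.round(P),'c',np.mean(P,0)); L=P[0]+P[1]-P[2]-P[3]; print('yaw x',np.degrees(np.arctan2(L[1],L[0])), np.linalg.norm(L)/2)
C=[pix2w('top',(u-384)/3+310-.3,v/3+150-.3,88)[:2] for u,v in [(416,262),(650,324),(690,160),(460,97)]]
c=np.mean(C,0);print(np.round(C),'c',c); X=C[2]+C[3]-C[0]-C[1];print('case yaw',np.degrees(np.arctan2(X[1],X[0])),np.linalg.norm(X)/2)
Y=C[0]+C[3]-C[1]-C[2];print('from y',np.degrees(np.arctan2(-Y[0],Y[1])),np.linalg.norm(Y)/2)
# lid angle: fit free edge mid (top face corner)
yaw=np.arctan2(-Y[0],Y[1]); x=np.array([np.cos(yaw),np.sin(yaw),0]);y=np.array([-x[1],x[0],0])
h=np.array([*c,88])+80*x
for th in np.arange(1.3,1.96,.1):
    d=-x*np.cos(th)+np.array([0,0,np.sin(th)])
    print(round(th,2),[np.round([(u-310)*3+384 , (v-150)*3]).tolist() for u,v in (w2pix('top',h+168*d+s*112*y) for s in(1,-1))])
# check bracket with networks now + refine
print(find_in('bracket','top')[:2])
print(manip.observe()['q'])
E
```

```text
[[549. 165.]
 [532. 126.]
 [458. 157.]
 [477. 197.]] c [503.88177057 161.02388007]
yaw x -23.589952248644973 79.27130804456674
[[ 451.  -87.]
 [ 400. -294.]
 [ 550. -334.]
 [ 605. -126.]] c [ 501.36416262 -210.26686943]
case yaw -14.638811680514912 156.67574828192198
from y -14.337224852349424 214.2776030103432
1.3 [[460.0, 93.0], [736.0, 166.0]]
1.4 [[465.0, 73.0], [741.0, 146.0]]
1.5 [[471.0, 53.0], [747.0, 125.0]]
1.6 [[476.0, 33.0], [751.0, 105.0]]
1.7 [[481.0, 15.0], [755.0, 86.0]]
1.8 [[485.0, -3.0], [758.0, 68.0]]
1.9 [[490.0, -20.0], [761.0, 51.0]]
[{'centre': [758.0, 217.8, 7.3], 'p': 0.9}, {'centre': [505.4, 157.3, 58.4], 'p': 0.8}]
[ 1.00662221e+00  3.12875505e-01  1.49769223e+00 -4.33161956e-06
  1.33101083e+00 -2.23440499e-01]
```

Call:
arm_command --increments '[[[0.13,-0.134,-0.024],-0.014,0.6],[[0.13,-0.134,-0.024],-0.014,0.6],[[0.13,-0.134,-0.024],-0.014,0.6],[[0.13,-0.134,-0.024],-0.014,0.6],[[0.13,-0.134,-0.024],-0.014,0.6]]' --force 30

```text
t: 1.58
position: [338.9, 326.1, 208.7]
eef_rot: [0.0, 0.187, 0.982, 0.0]
ft_force: [0.4, 0.2, -0.1]
opening: 0.6
grip_force: 0.0
```

Call:
arm_command --increments '[[[0.13,-0.134,-0.024],-0.014,0.6],[[0.13,-0.134,-0.024],-0.014,0.6],[[0.13,-0.134,-0.024],-0.014,0.6],[[0.13,-0.134,-0.024],-0.014,0.6],[[0.13,-0.134,-0.024],-0.014,0.6]]'

```text
t: 2.2
position: [501.5, 158.6, 178.6]
eef_rot: [0.0, 0.204, 0.979, 0.0]
ft_force: [0.4, -0.5, 0.0]
opening: 0.599
grip_force: 0.0
```

Call:
arm_command --increments '[[[0,0,0],0,0.6]]'

```text
t: 2.33
position: [501.7, 157.8, 178.1]
eef_rot: [-0.0, 0.206, 0.979, -0.0]
ft_force: [-0.3, 0.8, -0.4]
opening: 0.598
grip_force: 0.0
```

```bash
cat >> h.py <<'E'
from scipy.spatial.transform import Rotation as R
def yaw(o): 
    T=R.from_quat(np.roll(o['eef_rot'],-1)).as_matrix(); return np.degrees(np.arctan2(T[1,1],T[0,1]))
def wpix2w(o,u,v,z):
    p=camera_params('wrist'); f=210/np.tan(np.radians(p['fovy'])/2); M=np.eye(4)
    M[:3,:3]=R.from_quat(np.roll(o['eef_rot'],-1)).as_matrix();M[:3,3]=o['position'];E=M@np.array(p['mount'])
    d=E[:3,:3]@np.array([(u-p['cx'])/f,(v-p['cy'])/f,1]); return E[:3,3]+d*(z-E[2,3])/d[2]
E
python3 - <<'E'
from h import *
o=manip.observe(); save('wrist','w1'); print(o['t'],o['position'],yaw(o),find_in('bracket','wrist')[:3])
E
```

```text
2.325 [501.73200429 157.84647575 178.05219817] 66.26283978853597 [{'centre': [499.2, 163.7, 60.0], 'p': 0.94}]
```

View pics/w1.png

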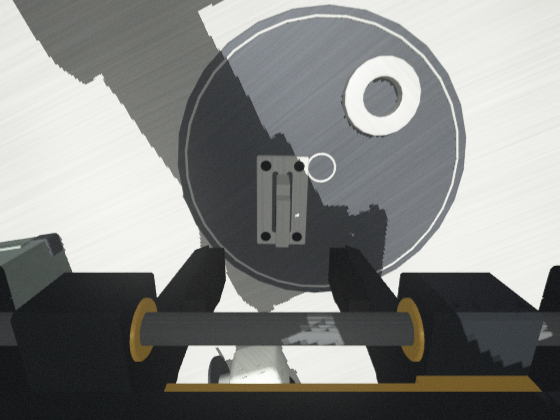

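The wrist view shows the bracket plate at corners (257,156) to (308,245), aligned with the fingers. The lug top runs along u≈283.

```bash
python3 - <<'E'
from h import *
o=manip.observe()
P=[wpix2w(o,u,v,58)[:2] for u,v in [(257,156),(308,156),(308,245),(258,245)]]
print(np.round(P,1),np.mean(P,0)); L=P[0]+P[1]-P[2]-P[3];print(np.degrees(np.arctan2(L[1],L[0])),np.linalg.norm(L)/2)
print([wpix2w(o,u,v,110) for u,v in [(283,172),(283,247)]])
E
```

```text
[[458.6 159.6]
 [475.6 198.7]
 [551.  168.5]
 [532.7 126.6]] [504.46656164 163.3647299 ]
157.07699103503543 81.14774680268403
[array([469.89327697, 177.36758405, 110.        ]), array([521.36428086, 155.28730552, 110.        ])]
```

Call:
arm_command --increments '[[[0.009,0.015,-0.1],0,0.6],[[0,0,-0.1],0,0.6],[[0,0,-0.1],0,0.6],[[0,0,-0.096],0,0.6],[[0,0,0],0,0.3]]' --force 30

```text
t: 3.05
position: [501.4, 164.5, 78.9]
eef_rot: [-0.001, 0.203, 0.979, -0.0]
ft_force: [-0.5, -0.3, 1.0]
opening: 0.507
grip_force: 0.0
```

Call:
arm_command --increments '[[[0,0,0],0,0.2],[[0,0,0],0,0.1],[[0,0,0],0,0],[[0,0,0],0,0]]' --force 30

```text
t: 3.55
position: [503.0, 163.4, 80.2]
eef_rot: [0.0, 0.204, 0.979, 0.0]
ft_force: [-0.5, -1.8, 2.6]
opening: 0.112
grip_force: 30.0
```

Call:
arm_command --increments '[[[0,0,0.1],0,0],[[0,0,0.16],0,0],[[0,-0.06,0.12],0.02,0],[[-0.004,-0.14,0],0.04,0],[[-0.005,-0.18,0],0.04,0]]'

```text
t: 4.18
position: [499.9, 68.0, 174.3]
eef_rot: [-0.001, 0.178, 0.984, 0.0]
ft_force: [1.0, -0.3, -5.4]
opening: 0.112
grip_force: 30.0
```

Call:
arm_command --increments '[[[-0.005,-0.18,0],0.04,0],[[-0.005,-0.18,0],0.04,0],[[-0.005,-0.18,0],0.04,0],[[-0.005,-0.18,0],0.04,0],[[-0.005,-0.18,0],0.04,0]]'

```text
t: 4.8
position: [493.6, -157.6, 174.0]
eef_rot: [-0.001, 0.13, 0.992, 0.0]
ft_force: [0.5, -0.4, -5.9]
opening: 0.112
grip_force: 30.0
```

Call:
arm_command --increments '[[[-0.004,-0.16,0],0.014,0],[[0,-0.044,0],0,0],[[0,0,0],0,0]]'

```text
t: 5.18
position: [492.9, -207.2, 174.1]
eef_rot: [-0.001, 0.127, 0.992, 0.001]
ft_force: [-0.5, -0.1, -5.2]
opening: 0.108
grip_force: 30.0
```

```bash
python3 - <<'E'
from h import *
o=manip.observe(); save('wrist','w2'); save('side','s2'); print(o['t'],o['position'],yaw(o),o['grip_force'],find_in('case','wrist')[:3])
a=cv2.imread('pics/w2.png');b=cv2.imread('pics/s2.png')[180:380,180:420]
cv2.imwrite('pics/c2.png',np.hstack([cv2.resize(a,(400,300)),cv2.resize(b,(360,300))]))
E
```

```text
5.175 [ 492.89535248 -207.22182721  174.05202155] 75.40319629774389 29.986141165718436 [{'centre': [484.0, -207.6, 7.6], 'p': 0.84}]
```

View pics/c2.png

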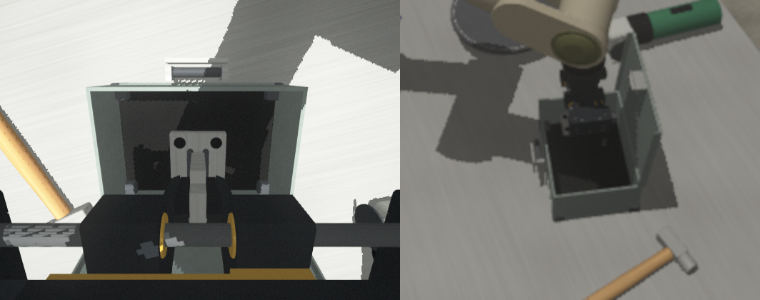

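The bracket hangs upright over the case, centred between the side walls and square to the rim, so I'm lowering it.

Call:
arm_command --increments '[[[0,0,-0.12],0,0],[[0,0,-0.14],0,0],[[0,0,-0.14],0,0],[[0,0,-0.11],0,0],[[0,0,0],0,0]]'

```text
t: 5.95
position: [492.5, -206.0, 45.9]
eef_rot: [-0.002, 0.126, 0.992, 0.001]
ft_force: [-0.8, 0.4, -4.4]
opening: 0.11
grip_force: 30.0
```

Call:
arm_command --increments '[[[0,0,-0.012],0,0],[[0,0,-0.006],0,0],[[0,0,0],0,0]]'

```text
t: 6.32
position: [493.5, -207.5, 43.3]
eef_rot: [0.0, 0.127, 0.992, -0.0]
ft_force: [0.3, -0.1, -4.7]
opening: 0.113
grip_force: 30.0
```

Call:
arm_command --increments '[[[0,0,-0.01],0,0],[[0,0,-0.006],0,0],[[0,0,0],0,0]]'

```text
t: 6.7
position: [493.2, -207.4, 38.6]
eef_rot: [-0.0, 0.127, 0.992, 0.0]
ft_force: [0.6, 0.1, -6.0]
opening: 0.109
grip_force: 30.0
```

Call:
arm_command --increments '[[[0,0,-0.006],0,0],[[0,0,-0.004],0,0],[[0,0,0],0,0]]'

```text
t: 7.08
position: [493.3, -207.5, 37.2]
eef_rot: [0.0, 0.126, 0.992, -0.0]
ft_force: [-4.0, 2.2, 6.9]
opening: 0.113
grip_force: 30.0
```

Call:
arm_command --increments '[[[0,0,0],0,0.2],[[0,0,0],0,0.35],[[0,0,0],0,0.45],[[0,0,0.04],0,0.45],[[0,0,0.1],0,0.45]]'

```text
t: 7.7
position: [492.9, -207.2, 71.4]
eef_rot: [-0.001, 0.127, 0.992, 0.0]
ft_force: [0.2, 0.1, -0.6]
opening: 0.452
grip_force: 0.0
```

Call:
arm_command --increments '[[[0,0,0.18],0,0.45],[[0,0,0.2],0,0.45],[[0,0,0.2],0,0.2],[[0,0,0.2],0,0],[[0,0,0.12],0,0]]'

```text
t: 8.32
position: [493.3, -207.4, 299.6]
eef_rot: [0.002, 0.127, 0.992, -0.001]
ft_force: [0.7, -0.5, -0.5]
opening: 0.133
grip_force: 0.0
```

```bash
python3 - <<'E'
from h import *
o=manip.observe(); save('top','t3'); save('side','s3'); print(o['t'],o['position'],yaw(o))
for l in ['bracket','lid','lid_hinge','lid_press','case_floor']:
  for c in['top','side']: print(l,c,[(np.round(r['centre']).tolist(),round(r['p'],2)) for r in find_in(l,c)[:3]])
a=cv2.imread('pics/t3.png')[140:280,290:450];b=cv2.imread('pics/s3.png')[180:340,240:380]
cv2.imwrite('pics/c3.png',np.hstack([cv2.resize(a,(400,350)),cv2.resize(b,(306,350))]))
H=np.array([578.8,-230.3,88]);yv=np.array([.25,.968,0]);x=np.array([.968,-.25,0])
for th in np.arange(1.5,1.96,.1):
    d=-x*np.cos(th)+np.array([0,0,np.sin(th)])
    print(round(th,2),[[np.round(w2pix(c,H+168*d+s*112*yv)).tolist() for s in(1,-1)] for c in('top','side')])
print([np.round(w2pix('side',H+s*112*yv)).tolist() for s in(1,-1)])
E
```

```text
8.325 [ 493.31220956 -207.43460546  299.59840098] 75.46294508068411
bracket top [([759.0, 219.0, 7.0], 0.76)]
bracket side [([231.0, 289.0, 12.0], 0.87), ([490.0, -210.0, 19.0], 0.74), ([776.0, 216.0, 15.0], 0.51)]
lid top [([612.0, -147.0, 211.0], 0.79)]
lid side [([583.0, -239.0, 191.0], 0.74)]
lid_hinge top [([614.0, -150.0, 208.0], 0.79)]
lid_hinge side [([590.0, -245.0, 188.0], 0.74)]
lid_press top [([610.0, -154.0, 209.0], 0.82), ([468.0, -467.0, 23.0], 0.16)]
lid_press side [([590.0, -245.0, 192.0], 0.85), ([550.0, -216.0, 54.0], 0.71), ([784.0, 28.0, 62.0], 0.39)]
case_floor top [([592.0, -138.0, 81.0], 0.56)]
case_floor side [([546.0, -218.0, 55.0], 0.57)]
1.5 [[[339.0, 168.0], [431.0, 192.0]], [[323.0, 202.0], [340.0, 270.0]]]
1.6 [[[341.0, 161.0], [432.0, 185.0]], [[329.0, 201.0], [346.0, 269.0]]]
1.7 [[[342.0, 155.0], [434.0, 179.0]], [[335.0, 201.0], [353.0, 268.0]]]
1.8 [[[344.0, 149.0], [435.0, 173.0]], [[341.0, 201.0], [360.0, 268.0]]]
1.9 [[[345.0, 143.0], [436.0, 167.0]], [[346.0, 201.0], [366.0, 268.0]]]
[[324.0, 239.0], [340.0, 305.0]]
```

View pics/c3.png

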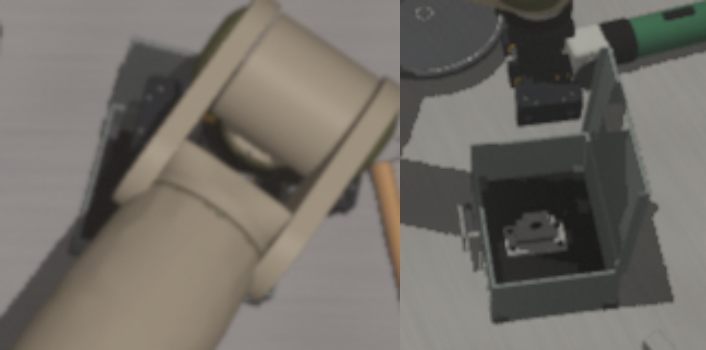

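The bracket stands upright on the case floor. The lid edge in the side view fits 1.70 rad, matching the top view. The fingers now go over the lid to get behind it.

Call:
arm_command --increments '[[[0.115,-0.03,0],0,0],[[0.115,-0.03,0],0,0],[[0.115,-0.03,0],0,0],[[0.115,-0.03,0],0,0],[[0.115,-0.03,0],0,0]]'

```text
t: 9.55
position: [637.8, -245.1, 295.9]
eef_rot: [-0.0, 0.127, 0.992, 0.0]
ft_force: [0.1, -0.1, -0.4]
opening: 0.01
grip_force: 0.0
```

Call:
arm_command --increments '[[[0,0,0],0,0],[[0,0,-0.1],0,0],[[0,0,-0.12],0,0],[[0,0,-0.1],0,0],[[0,0,0],0,0]]'

```text
t: 10.18
position: [635.9, -244.5, 214.9]
eef_rot: [-0.002, 0.127, 0.992, 0.001]
ft_force: [0.0, 0.4, 1.1]
opening: 0.001
grip_force: 0.0
```

```bash
python3 - <<'E'
from h import *
o=manip.observe();print(o['position'])
P=[]
for th in np.linspace(1.57,0.17,21):
    r=130+14*(1.57-th)/1.4
    P.append((r*np.cos(th)-6*np.sin(th)-9, r*np.sin(th)+6*np.cos(th)+88))
P=np.array(P);d=np.diff(P,axis=0)
print(P[0],P[-1]);
for k in d: print(np.round([-k[0]*.968/250,k[0]*.25/250,k[1]/250],3).tolist())
E
```

```text
[ 635.88372898 -244.5069123   214.86391663]
[-14.89647563 218.00473674] [131.90911234 118.27576687]
[-0.035, 0.009, 0.003]
[-0.036, 0.009, 0.001]
[-0.036, 0.009, -0.002]
[-0.036, 0.009, -0.005]
[-0.036, 0.009, -0.007]
[-0.035, 0.009, -0.01]
[-0.035, 0.009, -0.013]
[-0.034, 0.009, -0.015]
[-0.033, 0.009, -0.018]
[-0.032, 0.008, -0.02]
[-0.031, 0.008, -0.022]
[-0.029, 0.007, -0.025]
[-0.027, 0.007, -0.027]
[-0.026, 0.007, -0.029]
[-0.024, 0.006, -0.031]
[-0.022, 0.006, -0.033]
[-0.019, 0.005, -0.034]
[-0.017, 0.004, -0.036]
[-0.015, 0.004, -0.037]
[-0.012, 0.003, -0.038]
```

Call:
arm_command --increments '[[[-0.035,0.009,0],0,0],[[-0.035,0.009,0],0,0],[[-0.035,0.009,0],0,0],[[-0.035,0.009,0],0,0],[[-0.035,0.009,0],0,0]]'

```text
t: 10.8
position: [593.0, -233.7, 217.0]
eef_rot: [0.001, 0.127, 0.992, -0.0]
ft_force: [3.3, -1.3, 3.0]
opening: 0.006
grip_force: 1.6
```

Call:
arm_command --increments '[[[-0.035,0.009,0.003],0,0],[[-0.036,0.009,0.001],0,0],[[-0.036,0.009,-0.002],0,0],[[-0.036,0.009,-0.005],0,0],[[-0.036,0.009,-0.007],0,0]]'

```text
t: 11.42
position: [547.9, -222.3, 213.6]
eef_rot: [0.0, 0.127, 0.992, 0.0]
ft_force: [1.9, 0.0, -0.3]
opening: 0.003
grip_force: 1.2
```

Call:
arm_command --increments '[[[-0.035,0.009,-0.01],0,0],[[-0.035,0.009,-0.013],0,0],[[-0.034,0.009,-0.015],0,0],[[-0.033,0.009,-0.018],0,0],[[-0.032,0.008,-0.02],0,0]]'

```text
t: 12.05
position: [505.7, -211.3, 194.4]
eef_rot: [-0.0, 0.127, 0.992, 0.0]
ft_force: [1.9, -0.8, -0.6]
opening: 0.007
grip_force: 0.9
```

Call:
arm_command --increments '[[[-0.031,0.008,-0.022],0,0],[[-0.029,0.007,-0.025],0,0],[[-0.027,0.007,-0.027],0,0],[[-0.026,0.007,-0.029],0,0],[[-0.024,0.006,-0.031],0,0]]'

```text
t: 12.68
position: [471.6, -202.6, 160.7]
eef_rot: [-0.0, 0.127, 0.992, -0.0]
ft_force: [1.4, -0.0, -0.1]
opening: 0.004
grip_force: 0.7
```

Call:
arm_command --increments '[[[-0.022,0.006,-0.033],0,0],[[-0.019,0.005,-0.034],0,0],[[-0.017,0.004,-0.036],0,0],[[-0.015,0.004,-0.037],0,0],[[-0.012,0.003,-0.038],0,0]]'

```text
t: 13.3
position: [450.5, -197.1, 116.1]
eef_rot: [-0.0, 0.127, 0.992, 0.0]
ft_force: [0.5, 0.7, 1.0]
opening: 0.005
grip_force: 0.6
```

Call:
arm_command --increments '[[[0,0,-0.02],0,0],[[0,0,-0.02],0,0],[[0,0,-0.012],0,0],[[0,0,-0.012],0,0]]'

```text
t: 13.8
position: [450.4, -197.1, 100.9]
eef_rot: [-0.001, 0.126, 0.992, 0.0]
ft_force: [-3.1, 0.6, 4.8]
opening: 0.004
grip_force: 2.5
```

Call:
arm_command --increments '[[[0,0,-0.01],0,0],[[0,0,-0.008],0,0],[[0,0,0],0,0]]'

```text
t: 14.18
position: [450.8, -197.2, 96.0]
eef_rot: [-0.0, 0.127, 0.992, 0.0]
ft_force: [-0.4, 0.6, -1.2]
opening: 0.007
grip_force: 0.0
```

Call:
arm_command --increments '[[[0,0,-0.008],0,0],[[0,0,-0.006],0,0],[[0,0,0],0,0]]'

```text
t: 14.55
position: [450.9, -197.3, 94.2]
eef_rot: [0.0, 0.126, 0.992, -0.0]
ft_force: [-6.0, 3.7, 19.1]
opening: 0.002
grip_force: 9.3
```

Call:
arm_command --increments '[[[0,0,0.05],0,0],[[0,0,0.15],0,0],[[-0.1,0.1,0.2],0,0],[[-0.1,0.2,0.15],0,0],[[-0.1,0.2,0.1],0,0]]'

```text
t: 15.18
position: [376.9, -74.8, 254.2]
eef_rot: [0.001, 0.127, 0.992, -0.0]
ft_force: [0.3, -0.7, 0.3]
opening: 0.004
grip_force: 0.0
```

Call:
arm_command --increments '[[[-0.08,0.2,0.05],0,0],[[-0.04,0.2,0],0,0],[[0,0.2,0],0,0],[[0,0.1,0],0,0],[[0,0,0],0,0]]'

```text
t: 15.8
position: [347.3, 100.1, 265.2]
eef_rot: [0.0, 0.125, 0.992, 0.0]
ft_force: [-0.1, -0.2, 0.5]
opening: 0.004
grip_force: 0.0
```

```bash
python3 - <<'E'
from h import *
o=manip.observe(); save('top','t4'); save('side','s4'); print(o['t'],o['position'])
for l in ['flange','hammer','grinder','cupbrush']: print(l,[(np.round(r['centre']).tolist(),round(r['p'],2)) for r in find_in(l,'side')[:2]])
H=np.array([578.8,-230.3,88]);yv=np.array([.25,.968,0]);x=np.array([.968,-.25,0])
for th in (0,.05,.1): print(th,[np.round(w2pix('side',H+168*(-x*np.cos(th)+np.array([0,0,np.sin(th)]))+6*np.array([0,0,1])+s*112*yv),1) for s in(1,-1)])
a=cv2.imread('pics/t4.png');b=cv2.imread('pics/s4.png')[210:350,240:380]
cv2.imwrite('pics/c4.png',np.hstack([cv2.resize(a,(400,300)),cv2.resize(b,(400,300),interpolation=cv2.INTER_CUBIC)]))
E
```

```text
15.8 [347.32606293 100.1257495  265.2251495 ]
flange [([456.0, 262.0, 63.0], 0.68)]
hammer [([488.0, -464.0, 25.0], 0.63)]
grinder [([769.0, 25.0, 64.0], 0.73)]
cupbrush []
0 [array([267.5, 244.8]), array([277.6, 311.5])]
0.05 [array([267.5, 243. ]), array([277.6, 309.9])]
0.1 [array([267.6, 241.2]), array([277.8, 308.2])]
```

View pics/c4.png

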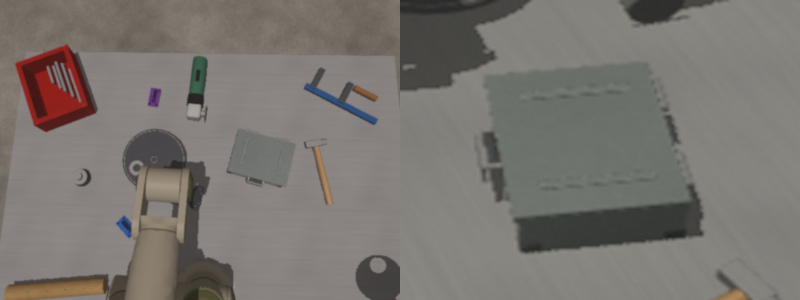

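The lid lies flat: its front corners in the side view are at about (270,246) and (281,311), which fits 0 rad. The flange is still on the turntable and the tools are where they were.

```bash
python3 -c "
from workcell import manip
print(manip.finish_job())"
```

```text
the job is handed in; nothing more can be done
None
```

I set the bracket upright in the case and pressed the lid down to its stop, where it stayed flat after I let go; the flange is still on the turntable, the tools look undisturbed, and the job was handed in at about 16 s.

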